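# Sort returned staple cartridges by heft and click them into the rack

## Robot

A 7-joint arm with a two-finger parallel gripper is mounted at the origin on a cart in front of the work surface, level with it; the furniture and walls round the work are solid. World frame = base frame: x ahead of the robot, y to its left, z up, the work surface at z = 0. Lengths are in m, angles in rad, forces in N, time in s.
With the tool pointing down it reaches from about 0.425 to 0.825 m from the base axis. Payload 3.6 kg.
Tool frame: the origin (TCP) lies where the fingers leave the gripper's body, on its centre line; the fingertips stand 73 mm ahead of it and the grasp point (between the pads) lies 54 mm ahead of it; z points along the fingers, y is the line along which they close (so a half turn about z gives the same grasp; the last joint's range is limited). The gripper opens to 85 mm and grips with 20 to 120 N. Pads are 22 mm wide; open, the fingers measure 114 mm over their backs; the gripper's body (76 mm by 85 mm) begins 54 mm behind the grasp point. The pads swing forward as they close: fully open they stand 13 mm farther back than shut.
Start: joints at [1.206, 0.615, -0.013, 1.423, 0.008, 1.103, -0.04], TCP at [0.216, -0.613, 0.304] pointing down, gripper open.
Joint ranges: [-3.12, 3.12], [-0.3, 2.06], [-1.34, 1.32], [0.26, 2.42], [-1.36, 4.5], [0.01, 1.98], [-2.84, 2.84]. Speed limits (rad/s): [2.79, 2.79, 3.14, 3.14, 3.14, 3.14, 3.14].

## Interface

Orientations are given as a unit quaternion [x, y, z, w].
In Python, from station import arm, snapshot, camera_info, ticket gives the robot as it stands. Calls block until the motion is done:
- arm.movep(position, orientation): joint-space move of the TCP to a pose.
- arm.line_to(position, velocity=0.15, ori=None): straight line of the TCP; ori=None keeps the orientation; velocity is the mean speed in m/s.
- arm.move_j(angles): joint-space move.
- arm.move_gripper(opening, effort=None): opening from 0.0 (shut) to 1.0 (fully open); effort is the grip in N (None keeps the last); returns when the fingers have stopped.
- arm.pause(seconds).
- arm.ik(position, orientation): joint angles nearest the present ones, or None.
- snapshot(name): name is "scene" or "top" or "wrist"; returns the picture (384x512x3 uint8, blue, green, red); there is no depth.
- camera_info(name): a dict with "fx", "fy", "cx", "cy" (pixels), "R" (3x3) and "t" (3): a world point X has camera coordinates R X + t; the wrist camera has in their place "T_tool_cam" (4x4, takes a point from camera to tool coordinates, whose origin is the TCP and whose axes are the flange's). Camera axes: x right, y down, z forward; pixel columns grow to the right and rows downward; lengths in m; the calibration is good to about 2 mm. The wrist camera is an equidistant fisheye: a pixel r from the principal point sees the ray r / f radians off the axis. A picture is of the moment at which its call begins: read the wrist's pose just before it. camera_info takes no time and is no camera call.
A pose or a line that the arm cannot do raises arm.MotionError and nothing moves.
- ticket.finish_job(): hands the job in; it is judged then, once.
Readings, each from a call of its own:
- arm.read_time(): time.
- arm.read_joint_positions(): joint angles.
- arm.read_dq(): joint speeds.
- arm.read_effort(): joint torques, N m.
- arm.read_tool_pos(): TCP position.
- arm.read_eef_rot(): TCP orientation.
- arm.read_ft_force(): force on the tool from outside, world axes, zero at the start.
- arm.read_wrist_torque(): the same for the moment, N m.
- arm.read_opening(): opening from 0.0 (shut) to 1.0 (fully open).
- arm.read_finger_force(): force on a finger pad.
Only numpy, scipy, OpenCV 4.12 (cv2) and the standard library are available. Lean on these libraries where they do the work, as an engineer would, in place of code of your own. Each camera call takes 0.05 s, during which the arm holds its last target. There are 200 camera calls.

## Task

Two sealed staple cartridges have come back from the copier: lift each to judge by its weight what is left in it, and stand it upright in a bay of the rack with the right colour: red for spent (under 300 g), yellow for part used (300 to 550 g), green for full (over 550 g); either bay of a colour will do, but one cartridge to a bay. Press each one down past its sprung catch until it sits fully home on the bay floor, gently, never with more than 30 N, then let go; leave everything else on the desk where it is.

Things in the scene. Friction and masses are not known exactly. Their poses are not given: they have to be found in the camera images.
- cartridge_a: sealed staple cartridge, 50 (x) x 34 (y) x 84 mm (z), light grey, blue top and band, dark foot; origin at centre of its underside, z up. Foot 16 mm high, full width but its x ends tapered 4 x 4 mm below; from 16 to 37 mm up a groove 6 mm deep in both narrow (x) faces; plain flat sides above: grip these across y (34 mm), in the top 40 mm. Fits a bay either way round. Starts upright on the desk. Mass unseen, 125 to 790 g
- cartridge_b: a second one, the same as cartridge_a in looks and size; its mass, 125 to 790 g, is independent of the other's
- rack: grey rack fixed on the desk, 152 (x) x 211 (y) x 48 mm high, dark bail 28 mm out at each y end; origin at centre of underside, z up. Front row (-x) and back row of three bays: red at +y, yellow, green at -y; centres x = +-33.5, y = 73, 0, -73 mm. Pockets 53 (x) x 37 (y) mm (1.5 mm play a side), floor 8 mm above the underside, coloured 45 degree lead-in edges 5 mm wide
- red_front (a point): centre of the floor of the red bay in the front row (toward rack -x), 40 mm below the rack's top; a cartridge's origin lies here when home; in every bay's outer wall a sprung 12 mm steel roller stands out 4 mm, axis 24 mm above the bay floor: it bears on the foot from about 25 mm above home, resists the push with 2 to 7 N at first, then drops into the groove over the last 8 mm; the floor is a slick sprung pad that yields above 9 N, at most 4 mm
- red_back (a point): centre of the floor of the red bay in the back row (toward rack +x), 40 mm below the rack's top; a cartridge's origin lies here when home
- yellow_front (a point): centre of the floor of the yellow bay in the front row (toward rack -x), 40 mm below the rack's top; a cartridge's origin lies here when home
- yellow_back (a point): centre of the floor of the yellow bay in the back row (toward rack +x), 40 mm below the rack's top; a cartridge's origin lies here when home
- green_front (a point): centre of the floor of the green bay in the front row (toward rack -x), 40 mm below the rack's top; a cartridge's origin lies here when home
- green_back (a point): centre of the floor of the green bay in the back row (toward rack +x), 40 mm below the rack's top; a cartridge's origin lies here when home
- pen_cup: clear tumbler with pens, a bystander
- tape_roll: roll of brown tape, a bystander
- stapler: black stapler, a bystander
- marker: black and white marker pen, a bystander

How it is judged:
On the way, in this order (a step that is already met when the one before it is completed fails the run):
1. a cartridge has been lifted clear of the desk (height (world z) of any of cartridge_a, cartridge_b above 0.02 m), for 0.2 s.
2. a cartridge stands home and let go in a bay of the colour for its weight (((z of cartridge_a in the frame of rack below 0.011 m and angle between cartridge_a's own z axis and vertical below 0.08 rad and x of cartridge_a in the frame of rack between -0.045 and 0.045 m and contact force between cartridge_a and the fingers below 0.1 N and linear speed of cartridge_a below 0.02 m/s and ((y of cartridge_a in the frame of rack between 0.067 and 0.079 m and contact force between cartridge_a and rack below 3.5316 N) or (y of cartridge_a in the frame of rack between -0.006 and 0.006 m and contact force between cartridge_a and rack between 2.4525 and 5.9841 N) or (y of cartridge_a in the frame of rack between -0.079 and -0.067 m and contact force between cartridge_a and rack between 4.905 and 88.29 N))) or (z of cartridge_b in the frame of rack below 0.011 m and angle between cartridge_b's own z axis and vertical below 0.08 rad and x of cartridge_b in the frame of rack between -0.045 and 0.045 m and contact force between cartridge_b and the fingers below 0.1 N and linear speed of cartridge_b below 0.02 m/s and ((y of cartridge_b in the frame of rack between 0.067 and 0.079 m and contact force between cartridge_b and rack below 3.5316 N) or (y of cartridge_b in the frame of rack between -0.006 and 0.006 m and contact force between cartridge_b and rack between 2.4525 and 5.9841 N) or (y of cartridge_b in the frame of rack between -0.079 and -0.067 m and contact force between cartridge_b and rack between 4.905 and 88.29 N))))), for 0.2 s.
At the end, for the whole second after the job is handed in: Both cartridges stand upright (within 4.5 degrees), released and at rest, their undersides no more than 3 mm above the bay floor, each in a bay of its colour: red under 300 g, yellow 300 to 550 g, green over 550 g (within 50 g of a limit either neighbour counts) (z of each of cartridge_a, cartridge_b in the frame of rack below 0.011 m and angle between each of cartridge_a, cartridge_b's own z axis and vertical below 0.08 rad and x of cartridge_a in the frame of rack between -0.045 and 0.045 m and contact force between each of cartridge_a, cartridge_b and the fingers below 0.1 N and linear speed of each of cartridge_a, cartridge_b below 0.02 m/s and ((y of cartridge_a in the frame of rack between 0.067 and 0.079 m and contact force between cartridge_a and rack below 3.5316 N) or (y of cartridge_a in the frame of rack between -0.006 and 0.006 m and contact force between cartridge_a and rack between 2.4525 and 5.9841 N) or (y of cartridge_a in the frame of rack between -0.079 and -0.067 m and contact force between cartridge_a and rack between 4.905 and 88.29 N)) and x of cartridge_b in the frame of rack between -0.045 and 0.045 m and ((y of cartridge_b in the frame of rack between 0.067 and 0.079 m and contact force between cartridge_b and rack below 3.5316 N) or (y of cartridge_b in the frame of rack between -0.006 and 0.006 m and contact force between cartridge_b and rack between 2.4525 and 5.9841 N) or (y of cartridge_b in the frame of rack between -0.079 and -0.067 m and contact force between cartridge_b and rack between 4.905 and 88.29 N))); the robot touches nothing.
It fails at once if a cartridge is pressed on the rack with more than 30 N (contact force between any of cartridge_a, cartridge_b and rack above 30 N).
It fails at once if another thing on the desk is shifted by more than 30 mm (distance of any of pen_cup, tape_roll, stapler, marker from where it was at the start of the episode above 0.03 m).
It also fails if it takes over 64 s, if anything falls off the work surface, if the arm or the gripper's body presses on something with over 40 N, if the wrist force passes 120 N, or if a joint passes its speed limit or range.

## Working session

There is one attempt and no reset: what is moved stays moved. The work goes in short steps, each a Python script; the robot and the scene stay as the last script left them, time stands still between calls to the robot, and variables do not carry over. Pictures are saved under pics/ and viewed, at most 10 in all, crops included, and the job is handed in when it is done.

```bash
mkdir -p pics; ls
python3 - <<'E'
from station import arm, snapshot, camera_info
import cv2
for n in ("scene","top"):
    cv2.imwrite(f"pics/{n}0.png",snapshot(n)); c=camera_info(n); print(n,c)
print(camera_info("wrist"))
print(arm.read_time(),arm.read_tool_pos(),arm.read_eef_rot(),arm.read_ft_force())
E
```

```text
pics
scene {'fx': 425.04330845152793, 'fy': 425.04330845152793, 'cx': 260.03360341711544, 'cy': 189.54982437765113, 'R': array([[ 0.87217376, -0.48891938, -0.01645515],
       [-0.21025288, -0.34426976, -0.91502571],
       [ 0.44170879,  0.80152116, -0.40305976]]), 't': array([-0.48750772,  0.12683738,  1.01048074])}
top {'fx': 465.01534144209825, 'fy': 465.01534144209825, 'cx': 258.74604590962934, 'cy': 194.21835775614258, 'R': array([[ 0.02731435, -0.99927684,  0.02645246],
       [-0.98061276, -0.03192215, -0.193338  ],
       [ 0.19404261, -0.02065872, -0.98077555]]), 't': array([-0.13198226,  0.50199096,  1.16472917])}
{'fx': 297.3186396354542, 'fy': 297.3186396354542, 'cx': 256.51923172785666, 'cy': 185.89726149690526, 'T_tool_cam': array([[ 5.89195346e-04, -9.62307890e-01, -2.71961720e-01,
         6.91836353e-02],
       [ 9.99999638e-01,  7.33853912e-04, -4.30201271e-04,
         3.29442258e-06],
       [ 6.13566250e-04, -2.71961368e-01,  9.62307974e-01,
        -7.01520623e-02],
       [ 0.00000000e+00,  0.00000000e+00,  0.00000000e+00,
         1.00000000e+00]])}
0.1 [ 0.21588462 -0.612545    0.30282436] [ 9.85676146e-01  1.68644946e-01 -2.09774657e-04 -1.17164077e-03] [-0.09284114 -0.53069053  0.40380376]
```

View pics/scene0.png

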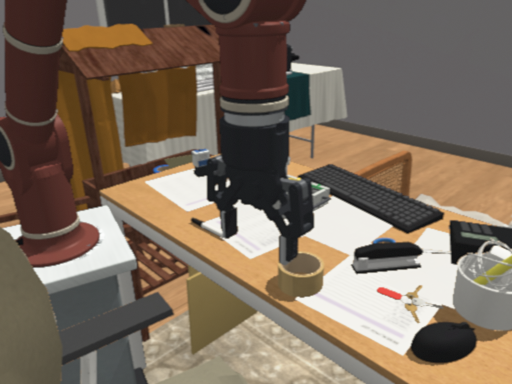

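View pics/top0.png

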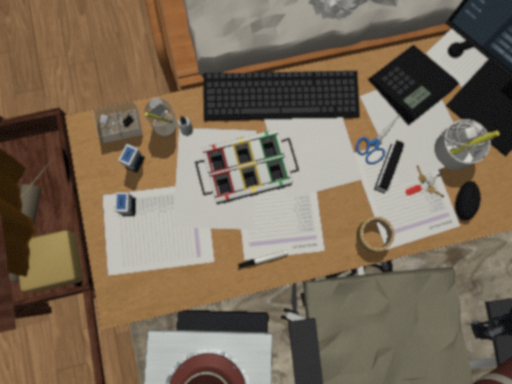

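The top view shows the rack at about (245,168), with its red bays on the left and green on the right. The cartridges are at about (131,157) and (124,204). A tumbler stands at (160,117), the marker at (262,261), the tape at (376,234) and the stapler at (390,166). Next I'll cast rays for the coarse poses.

```bash
cat > h.py <<'E'
import numpy as np, cv2
from station import arm, snapshot, camera_info
from scipy.spatial.transform import Rotation as Ro
def ray_fixed(name,px):
    c=camera_info(name); px=np.atleast_2d(px).astype(float)
    d=np.c_[(px[:,0]-c["cx"])/c["fx"],(px[:,1]-c["cy"])/c["fy"],np.ones(len(px))]
    return -c["R"].T@c["t"], d@c["R"]
def ray_wrist(px,pos,quat):
    c=camera_info("wrist"); px=np.atleast_2d(px).astype(float)
    u=(px-[c["cx"],c["cy"]])/[c["fx"],c["fy"]]; th=np.linalg.norm(u,axis=1)
    d=np.c_[u*(np.sin(th)/np.maximum(th,1e-9))[:,None],np.cos(th)]
    R=Ro.from_quat(quat).as_matrix(); T=c["T_tool_cam"]
    return pos+R@T[:3,3], d@T[:3,:3].T@R.T
def plane(o,d,z): return o+d*((z-o[2])/d[:,2])[:,None]
def down(yaw):  # tool down, closing line (tool y) at angle yaw from world y
    return (Ro.from_euler('z',yaw)*Ro.from_euler('x',np.pi)).as_quat()
def mask(im,lo,hi): return cv2.inRange(cv2.cvtColor(im,cv2.COLOR_BGR2HSV),np.array(lo),np.array(hi))
def blobs(m,amin):
    return sorted([c for c in cv2.findContours(m,cv2.RETR_EXTERNAL,cv2.CHAIN_APPROX_NONE)[0] if cv2.contourArea(c)>=amin],key=cv2.contourArea,reverse=True)
def shot(name,path=None):
    p,q=np.array(arm.read_tool_pos()),np.array(arm.read_eef_rot()); im=snapshot(name)
    if path: cv2.imwrite(path,im)
    return im,p,q
E
python3 - <<'E'
from h import *
im=cv2.imread("pics/top0.png")
cv2.imwrite("pics/crop.png",cv2.resize(im[90:230,90:310],None,fx=3.6,fy=3.6,interpolation=cv2.INTER_CUBIC))
m=mask(im,[100,100,40],[125,255,255])
for c in blobs(m,10):
    r=cv2.minAreaRect(c); o,d=ray_fixed("top",np.r_[[r[0]],cv2.boxPoints(r)]); print(np.round(r[0],1),np.round(r[1],1),plane(o,d,.084)[:,:2].round(3).tolist())
for n,lo,hi in (("red",[170,120,60],[180,255,255]),("yel",[22,110,60],[34,255,255]),("grn",[50,110,40],[80,255,255])):
    m=mask(im,lo,hi); m[:, :190]=0;m[:,310:]=0;m[:125]=0;m[210:]=0
    ys,xs=np.nonzero(m); o,d=ray_fixed("top",np.array([[xs.mean(),ys.mean()]])); print(n,len(xs),xs.mean(),ys.mean(),plane(o,d,.046).round(3))
E
```

```text
[121.  201.5] [13.  6.] [[0.469, 0.229], [0.486, 0.238], [0.486, 0.223], [0.453, 0.221], [0.452, 0.235]]
[127.4 154.2] [ 6.3 12.5] [[0.593, 0.223], [0.581, 0.237], [0.611, 0.225], [0.604, 0.21], [0.574, 0.222]]
[368. 145.] [14. 22.] [[0.639, -0.398], [0.657, -0.369], [0.66, -0.427], [0.621, -0.426], [0.619, -0.369]]
red 0 nan nan [[nan nan nan]]
yel 234 246.8846153846154 164.7991452991453 [[ 0.585 -0.083  0.046]]
grn 5 271.4 161.0 [[ 0.598 -0.148  0.046]]<stdin>:9: RuntimeWarning: Mean of empty slice.
  ret = ret.dtype.type(ret / rcount)
```

View pics/crop.png

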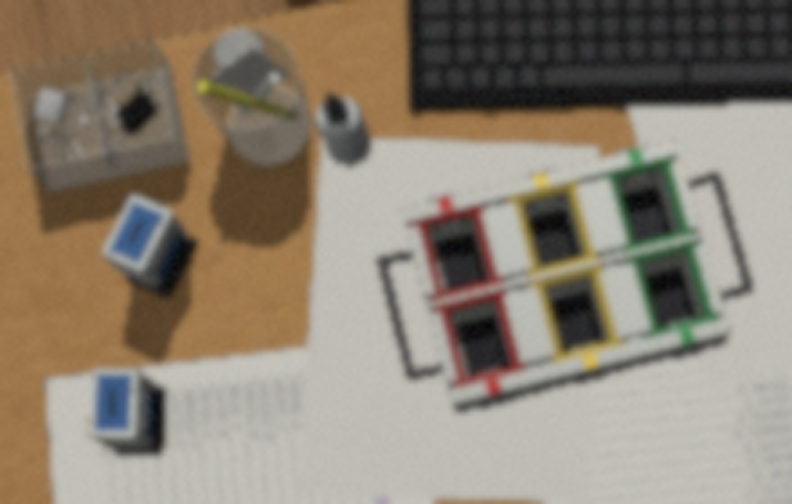

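The near cartridge is at crop (113,397) and the far one at (138,232). The rack is yawed about +15°, with its red end to the left and green to the right, and the tumbler is well clear. Next, wrist views over the rack and the cartridges.

Run:
```python
from h import *
arm.movep([0.545,-0.08,0.24],down(0.26)); a=shot("wrist","pics/wr.png")
arm.movep([0.50,0.22,0.25],down(0)); b=shot("wrist","pics/wc.png")
np.savez("w.npz",pr=a[1],qr=a[2],pc=b[1],qc=b[2])
print(arm.read_time(),a[1],b[1],arm.read_ft_force())
cv2.imwrite("pics/both.png",cv2.resize(np.vstack([a[0],b[0]]),(448,600)) if 0 else cv2.resize(np.hstack([a[0],b[0]]),(800,300)))
```

```text
3.6083 [ 0.54499641 -0.08150146  0.24008014] [0.50083609 0.21801284 0.24997633] [ 0.71939078  0.3270153  -0.7895267 ]
```

View pics/wr.png

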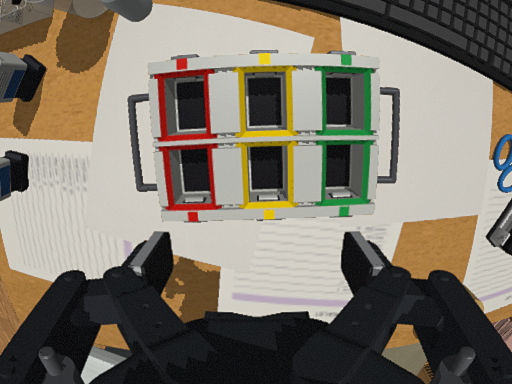

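View pics/wc.png

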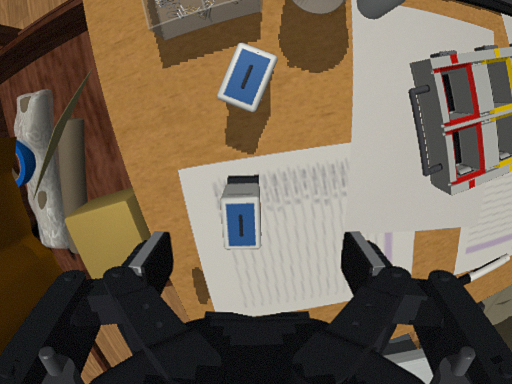

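The wrist views are clear: all six bays are framed in colour, spanning x 160–380 and y 50–220, and the blue cartridge tops are at about (247,77) and (241,223). Next I'll compute the poses.

Run:
```python
from h import *
w=np.load("w.npz"); im=cv2.imread("pics/wr.png"); src=[];dst=[]
for n,ry,rg in (("red",.073,[([0,150,90],[8,255,255]),([172,150,90],[180,255,255])]),("yel",0,[([20,170,120],[32,255,255])]),("grn",-.073,[([55,120,50],[85,255,255])])):
    m=sum(mask(im,*r) for r in rg); m[:,:145]=0;m[:,385:]=0;m[:45]=0;m[225:]=0
    m=cv2.morphologyEx(m,cv2.MORPH_CLOSE,np.ones((3,3),np.uint8))
    cs,h=cv2.findContours(m,cv2.RETR_CCOMP,cv2.CHAIN_APPROX_NONE)
    hs=[c for c,k in zip(cs,h[0]) if k[3]>=0 and cv2.contourArea(c)>800]
    for c in hs:
        P=plane(*ray_wrist(c[:,0],w["pr"],w["qr"]),.043)[:,:2]
        r=cv2.minAreaRect((P*1000).astype(np.float32)); ctr=np.array(r[0])/1000
        print(n,np.round(ctr,4),np.round(r[1],1),round(r[2],1)); src.append(ry);dst.append(ctr)
dst=np.array(dst); S=[]
for i,ry in enumerate(src):
    j=[k for k in range(len(src)) if src[k]==ry and k!=i][0]
    S.append([-.0335 if dst[i,0]<dst[j,0] else .0335,ry])
S=np.array(S); a=S-S.mean(0); b=dst-dst.mean(0)
yaw=np.arctan2((a[:,0]*b[:,1]-a[:,1]*b[:,0]).sum(),(a*b).sum()); R=Ro.from_euler('z',yaw).as_matrix()[:2,:2]
t=dst.mean(0)-R@S.mean(0); print("rack",t,yaw,np.abs(S@R.T+t-dst).max(0), "scale",np.linalg.norm(b)/np.linalg.norm(a))
im=cv2.imread("pics/wc.png"); m=mask(im,[100,120,60],[125,255,255]); m[:,:180]=0;m[:,300:]=0
m=cv2.morphologyEx(m,cv2.MORPH_CLOSE,np.ones((9,9),np.uint8))
for c in blobs(m,300):
    P=plane(*ray_wrist(c[:,0],w["pc"],w["qc"]),.084)[:,:2]
    r=cv2.minAreaRect((P*1000).astype(np.float32)); bx=cv2.boxPoints(r); e=[bx[1]-bx[0],bx[2]-bx[1]]; e=max(e,key=np.linalg.norm)
    print("cart",np.round(r[0],1),np.round(r[1],1),"x-axis deg",np.degrees(np.arctan2(e[1],e[0])))
```

```text
red [ 0.5314 -0.02  ] [55.4 39.3] 17.0
red [ 0.5956 -0.0007] [55.2 39.2] 16.9
yel [ 0.5524 -0.0898] [55.3 38.7] 16.3
yel [ 0.6167 -0.0707] [55.1 39. ] 16.7
grn [ 0.5734 -0.1601] [55.2 39.1] 16.7
grn [ 0.6376 -0.1405] [54.6 38.6] 16.9
rack [ 0.584525   -0.08028733] 0.29202950199260097 [4.84849760e-05 2.51012466e-04] scale 1.0007284047457146
cart [592.3 225.6] [23. 39.] x-axis deg -22.050356
cart [468.3 231.6] [38.9 23. ] x-axis deg 1.9571844
```

```bash
cat >> h.py <<'E'
RACK=np.array([0.5845,-0.0803]); RYAW=0.292
def bay(colour,x):
    R=Ro.from_euler('z',RYAW).as_matrix()[:2,:2]
    return RACK+R@[x,{"red":.073,"yellow":0,"green":-.073}[colour]]
def force(n=15):
    F=[]
    for _ in range(n): F.append(arm.read_ft_force()); arm.pause(.02)
    return np.mean(F,0)
def pick(xy,yaw):
    q=down(yaw); arm.move_gripper(.75,60)
    arm.movep([*xy,.25],q); arm.pause(.4); f0=force()
    arm.line_to([*xy,.120],.15); arm.pause(.2); print("at grasp",arm.read_tool_pos())
    arm.move_gripper(0,60); print("opening",arm.read_opening(),"pad",arm.read_finger_force())
    arm.line_to([*xy,.25],.12); arm.pause(.5); f1=force()
    print("f0",f0.round(2),"f1",f1.round(2),"mass g",(f0-f1)[2]/9.81*1000,"open",arm.read_opening(),"t",arm.read_time())
E
python3 - <<'E'
from h import *
pick([.4683,.2316],np.radians(2))
E
```

```text
at grasp [0.46874376 0.23179739 0.12085934]
opening 0.3900861271796343 pad 60.19272208213806
f0 [ 0.16  0.13 -0.08] f1 [ 0.09 -0.07 -1.68] mass g 162.4095725891551 open 0.3900964056144307 t 8.45
```

It weighs about 162 g, so it is spent and goes in a red bay.

```bash
cat >> h.py <<'E'
def insert(xy,home=.1289,fmax=15.):
    q=down(RYAW); arm.movep([*xy,.25],q); arm.line_to([*xy,.175],.15); arm.pause(.3); f0=force(8)
    p=np.array(arm.read_tool_pos()); print("above",p, "err",p[:2]-xy)
    z=.175; log=[]
    while z>home-.004:
        z-=.003 if z>.158 else .0015
        arm.line_to([*xy,z],.03); f=np.array(arm.read_ft_force())-f0; a=arm.read_tool_pos()[2]
        log.append((round(z-home,4),round(a-home,4),*f.round(1)))
        if f[2]>fmax or np.hypot(*f[:2])>10: print("STOP"); break
    for l in log: print(*l)
    print("t",arm.read_time())
E
python3 - <<'E'
from h import *
insert(bay("red",.0335))
E
```

```text
above [ 0.59568705 -0.0008283   0.17539987] err [ 1.19481338e-04 -8.17998499e-05]
0.0431 0.0427 0.3 -0.2 -0.1
0.0401 0.0397 0.6 -0.2 -0.5
0.0371 0.0368 1.0 -0.5 1.0
0.0341 0.0338 -0.2 -0.5 -0.0
0.0311 0.0309 0.4 -0.4 -0.3
0.0281 0.0278 -0.1 0.3 -0.0
0.0266 0.0265 0.3 0.1 -0.3
0.0251 0.025 0.3 0.1 0.4
0.0236 0.0235 -2.5 0.0 1.6
0.0221 0.0219 -4.5 -0.6 3.6
0.0206 0.02 -4.9 -2.1 2.1
0.0191 0.0183 -4.5 -2.1 -1.2
0.0176 0.017 -5.2 -2.2 0.5
0.0161 0.0155 -4.7 -2.4 -0.4
0.0146 0.014 -5.2 -1.8 0.6
0.0131 0.0125 -4.7 -1.6 0.6
0.0116 0.011 -4.6 -1.5 -0.7
0.0101 0.0095 -5.3 -1.9 -0.3
0.0086 0.0079 -3.8 -2.2 0.2
0.0071 0.0063 -5.0 -1.5 -1.1
0.0056 0.0048 -4.2 -2.2 -3.5
0.0041 0.0036 -3.0 -0.7 -6.7
0.0026 0.0027 -1.6 -0.7 -5.4
0.0011 0.0019 -1.5 -0.4 -0.9
-0.0004 0.0002 0.3 -0.9 0.5
-0.0019 -0.0004 -1.1 0.2 7.3
-0.0034 -0.0015 -2.1 0.0 9.6
-0.0049 -0.0026 -2.6 -0.3 11.1
t 17.5667
```

```bash
cat >> h.py <<'E'
def release(xy,home=.1289):
    arm.line_to([*xy,home],.03); arm.move_gripper(.75,60); arm.line_to([*xy,.25],.2)
E
python3 - <<'E'
from h import *
release(bay("red",.0335))
arm.movep([0.545,-0.08,0.24],down(RYAW)); shot("wrist","pics/wr2.png")
pick([.5923,.2256],np.radians(-22))
E
```

```text
at grasp [0.59283005 0.2257787  0.12109842]
opening 0.3939198836550192 pad 60.76390743255615
f0 [-0.18  0.08  0.13] f1 [ 0.03 -0.13 -4.95] mass g 517.6554467517047 open 0.39456004012104506 t 25.1833
```

View pics/wr2.png

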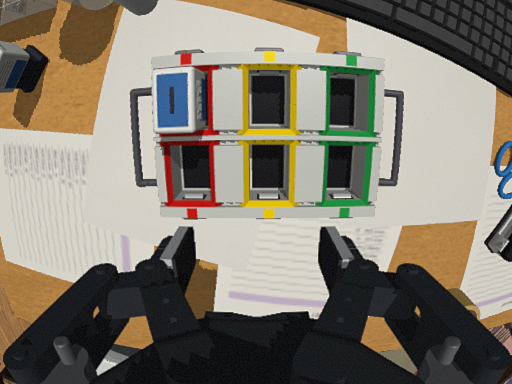

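The first cartridge stands upright in red-back, with its blue top at (172,100). The second weighs about 518 g, so it goes in yellow. I'll use the front bay, so the fingers stay clear of the first one.

Run:
```python
from h import *
insert(bay("yellow",-.0335))
```

```text
above [ 0.55254832 -0.09004081  0.1754214 ] err [ 1.30270172e-04 -9.72296790e-05]
0.0431 0.0428 0.9 -0.7 -0.3
0.0401 0.0398 0.7 -0.3 -0.1
0.0371 0.0368 -0.2 -0.5 -0.3
0.0341 0.0339 -0.0 -0.5 -0.5
0.0311 0.0309 0.1 0.9 0.6
0.0281 0.0279 0.3 0.5 0.4
0.0266 0.0265 -0.2 -0.6 -0.4
0.0251 0.025 -0.3 0.5 -0.5
0.0236 0.0238 2.2 -0.9 1.3
0.0221 0.0225 3.2 1.0 0.1
0.0206 0.021 3.8 1.4 2.4
0.0191 0.0192 5.5 1.3 1.3
0.0176 0.0175 5.0 2.1 0.2
0.0161 0.0159 5.6 1.8 0.4
0.0146 0.0144 6.2 1.3 -0.3
0.0131 0.0129 5.5 1.5 0.6
0.0116 0.0114 5.7 1.4 -0.3
0.0101 0.0099 5.3 1.4 0.2
0.0086 0.0084 5.2 1.5 0.7
0.0071 0.0067 5.3 1.4 -0.9
0.0056 0.005 5.0 1.4 -1.3
0.0041 0.003 3.8 0.2 -5.8
0.0026 0.0021 2.3 0.5 -3.5
0.0011 0.001 1.2 0.9 -0.0
-0.0004 -0.0002 -1.4 0.1 2.3
-0.0019 -0.0012 -0.5 -1.4 9.3
-0.0034 -0.0025 -0.8 -0.2 12.4
-0.0049 -0.0036 -2.3 -1.2 14.1
t 34.475
```

Run:
```python
from h import *
release(bay("yellow",-.0335))
arm.movep([0.545,-0.08,0.26],down(RYAW)); arm.pause(.3); im,p,q=shot("wrist","pics/wr3.png")
m=mask(im,[100,120,60],[125,255,255]); m[:,:140]=0;m[:,390:]=0;m[:40]=0;m[230:]=0
m=cv2.morphologyEx(m,cv2.MORPH_CLOSE,np.ones((9,9),np.uint8))
R=Ro.from_euler('z',RYAW).as_matrix()[:2,:2]
for c in blobs(m,300):
    P=plane(*ray_wrist(c[:,0],p,q),.092)[:,:2]; r=cv2.minAreaRect((P*1000).astype(np.float32))
    print("rack frame mm",((np.array(r[0])/1000-RACK)@R*1000).round(1),"size",np.round(r[1],1))
print(arm.read_time(),arm.read_ft_force())
```

```text
rack frame mm [34.3 73.4] size [39.3 23.1]
rack frame mm [-33.4  -0.3] size [38.7 22.6]
36.55 [-0.60847612 -0.74003521 -0.2573381 ]
```

View pics/wr3.png

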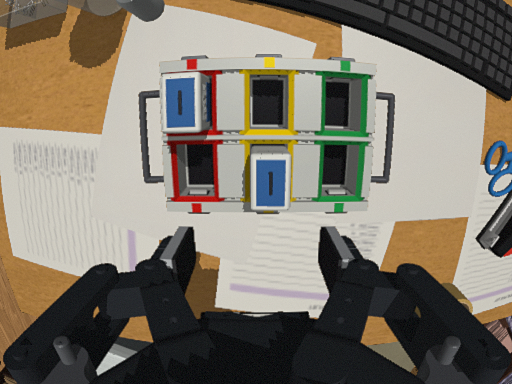

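Both cartridges are upright in their bays, with blue tops at (180,102) and (270,183). Their label size and position match home height (z = 0.092).

```bash
python3 -c "
from station import ticket
print(ticket.finish_job())"
```

```text
the job is handed in; nothing more can be done
None
```

I handed the job in after about 37 s on the robot's clock: the spent cartridge (about 162 g) is in red-back and the part-used one (about 518 g) in yellow-front, both released and looking upright and fully home in the last wrist picture, with push readings of 14.1 N at most; no verdict was returned.

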